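Strip the plug mould into its nests

TASK

A small mould stands stacked on the bench with a finished plug on top. Take the stack apart from the top down, one part at a time, and set each part (plug, square core, ring, oblong base) upright and flat on the floor of the low grey nest that fits its shape and size. Do not tip any part over, and leave the two glass inserts standing where they are.

Things in the scene. Friction and masses are not known exactly. Their poses are not given: they have to be found in the camera images.
- plug_mid (a point): Light grey silicone plug, 22 mm high, standing wide end down: round foot 24 mm across, body tapering towards the flat top. Starts at the very top of the stack. Point at its centre, 11 mm above its underside; z up. About 14 g.
- mould_core_mid (a point): Square aluminium block, 38 x 38 x 28 mm high, under the plug. Point at its centre, 14 mm above its underside; x and y along its sides, z up. About 0.12 kg.
- mould_ring_mid (a point): Round steel ring, 54 mm outside diameter, 24 mm bore, 28 mm high, lying flat under the square block. Point on its axis, 14 mm above its underside; z up. About 0.3 kg.
- mould_base_mid (a point): Oblong aluminium block, 84 mm along its x, 60 mm along its y, 28 mm high, at the bottom of the stack, on the bench. Point at its centre, 14 mm above its underside; z up. About 0.36 kg. At the start the stack is, from the bottom: oblong base, ring, square core, plug, each standing flat and within 5 mm of central on the one below. 
- plug_nest: Fixed low nest, grey plastic lip round a dark floor, 7 mm high, lip 5 mm thick, with a 3 mm floor inside a lip that stands 4 mm above that floor. Origin: centre of its underside, on the bench; z up. Small round nest: 36 mm inside, 46 mm outside diameter. For the plug.
- core_nest: Fixed low nest, grey plastic lip round a dark floor, 7 mm high, lip 5 mm thick, with a 3 mm floor inside a lip that stands 4 mm above that floor. Origin: centre of its underside, on the bench; z up. Square nest: 50 x 50 mm inside, 60 x 60 mm outside, sides along its x and y. For the square block.
- ring_nest: Fixed low nest, grey plastic lip round a dark floor, 7 mm high, lip 5 mm thick, with a 3 mm floor inside a lip that stands 4 mm above that floor. Origin: centre of its underside, on the bench; z up. Large round nest: 66 mm inside, 76 mm outside diameter. For the ring.
- base_nest: Fixed low nest, grey plastic lip round a dark floor, 7 mm high, lip 5 mm thick, with a 3 mm floor inside a lip that stands 4 mm above that floor. Origin: centre of its underside, on the bench; z up. Oblong nest: inside 96 mm along its x and 72 mm along its y, outside 106 x 82 mm. For the oblong block.
- insert_a_mid (a point): Pale, bulb-topped blown glass insert standing on its foot among the work on the left, 22 mm across, 58 mm high; a bystander, to be left standing. Point at its centre, 29 mm up.
- insert_b_mid (a point): Pale glass insert like the other, 22 mm across, 61 mm high, standing on the right; a bystander. Point at its centre, 30 mm up.
Not all that is in view belongs to the job. Leave any brown or orange look-alike of the part that bears mould_core_mid alone.

How it is judged:
On the way, in this order (a step that is already met when the one before it is completed fails the run):
1. the silicone plug in its small round nest (horizontal distance between plug_mid and plug_nest below 0.01 m and z of plug_mid in the frame of plug_nest below 0.0158 m and angle between plug_mid's own z axis and vertical below 0.04 rad), for 0.2 s.
2. the square core block in its square nest (horizontal distance between mould_core_mid and core_nest below 0.01 m and z of mould_core_mid in the frame of core_nest below 0.0188 m and angle between mould_core_mid's own z axis and vertical below 0.04 rad), for 0.2 s.
3. the ring in its large round nest (horizontal distance between mould_ring_mid and ring_nest below 0.01 m and z of mould_ring_mid in the frame of ring_nest below 0.0188 m and angle between mould_ring_mid's own z axis and vertical below 0.04 rad), for 0.2 s.
4. the oblong base block in its oblong nest (horizontal distance between mould_base_mid and base_nest below 0.01 m and z of mould_base_mid in the frame of base_nest below 0.0188 m and angle between mould_base_mid's own z axis and vertical below 0.04 rad), for 0.2 s.
At the end, for the whole second after the job is handed in: Plug, square core, ring and oblong base each lie in their own nest: centre within 10 mm of the nest's centre, underside down on the nest floor to within 1.8 mm, level to 0.04 rad, and at rest (under 10 mm/s) (all of step 1 and all of step 2 and all of step 3 and all of step 4 and linear speed of each of plug, mould_core, mould_ring, mould_base below 0.01 m/s); the robot touches nothing.
It fails at once if the left glass insert is pushed more than 15 mm away or knocked over (distance of insert_a_mid from where it was at the start of the episode above 0.015 m or angle between insert_a_mid's own z axis and vertical above 0.3 rad).
It fails at once if the right glass insert is pushed more than 15 mm away or knocked over (distance of insert_b_mid from where it was at the start of the episode above 0.015 m or angle between insert_b_mid's own z axis and vertical above 0.3 rad).
It fails at once if a part is tipped over (more than 45 degrees) (angle between any of plug_mid, mould_core_mid, mould_ring_mid, mould_base_mid's own z axis and vertical above 0.8 rad).
It also fails if it takes over 112 s, if anything falls off the work surface, if the arm or the gripper's body presses on something with over 40 N, if the wrist force passes 120 N, or if a joint passes its speed limit or range.

ROBOT

A 6-joint arm with a two-finger parallel gripper is mounted at the origin on a cart in front of the work surface, level with it; the furniture and walls round the work are solid. World frame = base frame: x ahead of the robot, y to its left, z up, the work surface at z = 0. Lengths are in m, angles in rad, forces in N, time in s.
With the tool pointing down it reaches from about 0.375 to 0.9 m from the base axis. Payload 3.1 kg.
Tool frame: the origin (TCP) lies midway between the tips of the shut fingers; the grasp point (between the pads) lies 19 mm behind it; x points along the fingers, y is the direction in which the jaws open and shut, and the axes are right-handed (so a half turn about x gives the same grasp; the last joint's range is limited). The gripper opens to 87 mm and grips with 3 to 60 N. Pads are 19 mm wide; open, the fingers measure 117 mm over their backs; the gripper's body (75 mm by 190 mm) begins 51 mm behind the grasp point.
Start: joints at [-0.178, 0.527, 1.433, -0, 1.181, -0.178], TCP at [0.625, 0, 0.223] pointing down, gripper open.
Joint ranges: [-3.08, 3.08], [-0.75, 2.2], [0.22, 2.44], [-1.43, 4.57], [0, 2.65], [-2.85, 2.85]. Speed limits (rad/s): [2.79, 2.79, 3.14, 3.14, 3.14, 3.14].

INTERFACE

Orientations are given as a unit quaternion [x, y, z, w].
In Python, from rig import get_obs, imaging, robot gives the robot as it stands.
- The arm moves only by the shell command python3 -m inch 'ROWS' [FORCE]. ROWS is JSON, a list of rows, each a list of 3 entries, a list of its own where there are three numbers: the finger opening in mm, from 0 to 87, then the shift along the tool's x, y, z in mm, then the turn, a rotation vector about the tool's x, y, z in degrees. In form: [[grip, [dx, dy, dz], [wx, wy, wz]], ...]. A call has 1 to 12 rows; each row shifts and turns the pose as measured when the row begins, along the tool's axes as they then stand; what a row does not reach is not made up. A row lasts 1/8 s, in which the tool goes at most 62.5 mm and 10.7 degrees, less where a joint would pass 70% of its speed; a pose out of reach is approached as far as the arm can. A call with a gripper value outside its range is refused whole. The fingers move at their own pace and stop on an object; FORCE is the grip in N (left out, the last holds). Time passes only in rows, so rows that do not move let the fingers close. It gives the time, the measured TCP pose, the force and the opening at its end, in the units of the state.
- get_obs(): the state, without advancing time (a new reading comes with each control period).
- imaging.camera(name): name is "scene" or "side" or "wrist"; returns the picture (420x560x3 uint8, red, green, blue); there is no depth.
- imaging.camera_params(name): a dict with "camera_matrix" (3x3 intrinsics, pixels), "k1" (the pictures are not rectified: a ray, as slopes to the right and down, at radius r is drawn at 1 + k1 r^2 times it, then the intrinsics apply), "xyz" and "rotation" of the camera in the world. Camera axes: x right, y down, z forward; pixel columns grow to the right and rows downward; lengths in m; the calibration is good to about 2 mm. A picture is of the moment at which its call begins: read the wrist's pose just before it. camera_params takes no time and is no camera call; for the wrist camera it gives the pose at the moment of the call.
- robot.hand_in(): hands the job in, once; it reports no verdict.
Trained networks look in the newest picture that a camera, given by its name, has taken for a name from the list of things; names that differ only in an ending like _2 or _b are one class to them, and where a whole thing is asked for, a point or a joint stands for the part that bears it (a point fixed in the world has none). Each returns a list of dicts, best first, with "confidence" (0 to 1); they miss things now and then, are a little off and sometimes report something else, mostly with a low value. They report only what shows in the picture. A call takes as long as a camera call. They do not tell look-alikes from the thing itself.
- imaging.cut_out(camera, target): "pixels" (420x560 bool, what is visible of it) and "box" ([centre column, centre row, width, height] in pixels, round what is visible of it).
- imaging.tip_of(camera, target): "pixel" ([column, row] in pixels: a listed point, or the origin of a listed thing).
The state is a dict: "time": time; "q": joint angles; "joint_velocities": joint speeds; "joint_torque": joint torques, N m; "position": TCP position; "tool_rot": TCP orientation; "ft_force": force on the tool from outside, world axes, zero at the start; "moment": the same for the moment, N m; "grip_width": finger opening in m.
Only numpy, scipy, OpenCV 4.12 (cv2) and the standard library are available. Lean on these libraries where they do the work, as an engineer would, in place of code of your own. Each camera call takes 0.05 s, during which the arm holds its last target. There are 200 camera calls.

## Working session

There is one attempt and no reset: what is moved stays moved. The work goes in short steps, Python scripts to look and compute and a shell command to move; the robot and the scene stay as the last step left them, time stands still between calls to the robot, and variables do not carry over. Pictures are saved under pics/ and viewed, about 12 in all and at most 16, crops included, and the job is handed in when it is done.

```bash
mkdir -p pics; ls
cat > h.py <<'E'
import numpy as np,cv2
from rig import get_obs,imaging,robot
from scipy.spatial.transform import Rotation as R
def params(c):
    p=imaging.camera_params(c);r=np.array(p["rotation"],float)
    r=r if r.shape==(3,3) else R.from_quat(r).as_matrix()
    return np.array(p["camera_matrix"]),p["k1"],np.array(p["xyz"]),r
def ray(P,px):
    K,k,x,r=P;d=np.array([(px[0]-K[0,2])/K[0,0],(px[1]-K[1,2])/K[1,1]]);u=d.copy()
    for _ in range(20):u=d/(1+k*(u@u))
    return r@np.array([u[0],u[1],1])
def at(P,px,z):
    d=ray(P,px);return P[2]+d*(z-P[2][2])/d[2]
def proj(P,X):
    K,k,x,r=P;c=r.T@(np.array(X)-x);u=c[:2]/c[2];u=u*(1+k*(u@u));return K[:2,:2]@u+K[:2,2]
def pic(c,name):
    P=params(c);im=imaging.camera(c);cv2.imwrite(f"pics/{name}.png",im[:,:,::-1]);return P,im
E
python3 - <<'E'
from h import *
print(get_obs())
Z=dict(plug_mid=.095,mould_core_mid=.07,mould_ring_mid=.042,mould_base_mid=.014,plug_nest=0,core_nest=0,ring_nest=0,base_nest=0,insert_a_mid=.029,insert_b_mid=.03)
ims=[]
for c in["scene","side","wrist"]:
    P,im=pic(c,c+"0");ims.append(im);print(c,P[2],P[3][:,2])
    for n,z in Z.items():
        for d in imaging.tip_of(c,n)[:2]:
            print(n,np.round(d["confidence"],2),np.round(d["pixel"]),np.round(at(P,d["pixel"],z),4))
E
```

```text
pics
{'time': 0.0, 'q': array([-1.78490196e-01,  5.28463869e-01,  1.43390284e+00, -6.83325226e-06,
        1.18139586e+00, -1.78520530e-01]), 'joint_velocities': array([-0.00206163, -0.00064883, -0.00170139, -0.00031241, -0.00044722,
        0.00082621]), 'joint_torque': array([-5.45745443e-04, -4.40045428e+01, -1.76593530e+01,  6.32597599e-02,
        5.83207863e-02, -1.53719384e-04]), 'position': array([6.24265780e-01, 1.66089615e-04, 2.21572879e-01]), 'tool_rot': array([ 0.4995521 ,  0.50063685, -0.50043084,  0.49937903]), 'ft_force': array([-0.80630131,  0.13115002,  0.68326265]), 'moment': array([0.03172522, 0.02384015, 0.00907083]), 'grip_width': 0.08691296541268427}
scene [-0.05157485  0.77417296  0.83095212] [ 0.44837925 -0.62656575 -0.63747268]
plug_mid 0.43 [276. 215.] [0.4469 0.0906 0.095 ]
mould_core_mid 0.73 [307. 278.] [0.3057 0.1813 0.07  ]
mould_core_mid 0.7 [278. 227.] [0.4379 0.0944 0.07  ]
mould_ring_mid 0.74 [290. 164.] [ 0.5699 -0.1422  0.042 ]
mould_ring_mid 0.72 [273. 237.] [0.4457 0.1016 0.042 ]
mould_base_mid 0.85 [272. 247.] [0.4447 0.1063 0.014 ]
plug_nest 
[... 946 characters left out ...]
38.] [ 0.522  -0.0532  0.    ]
ring_nest 0.61 [262. 189.] [0.5794 0.3187 0.    ]
base_nest 0.75 [370. 270.] [ 0.5583 -0.262   0.    ]
insert_a_mid 0.49 [251. 200.] [0.4733 0.2024 0.029 ]
insert_b_mid 0.58 [353. 242.] [ 0.5766 -0.1715  0.03  ]
wrist [0.62465996 0.08413612 0.38456133] [-5.96089781e-04 -3.03955681e-01 -9.52685986e-01]
plug_mid 0.6 [63. 89.] [0.4394 0.0981 0.095 ]
mould_core_mid 0.93 [79. 94.] [0.4379 0.0946 0.07  ]
mould_core_mid 0.81 [ 9. 58.] [0.3784 0.127  0.07  ]
mould_ring_mid 0.95 [99. 90.] [0.4425 0.0992 0.042 ]
core_nest 0.71 [207. 210.] [ 0.5336 -0.0406  0.    ]
base_nest 0.79 [234. 353.] [ 0.5577 -0.2611  0.    ]
insert_b_mid 0.42 [243. 305.] [ 0.577  -0.1587  0.03  ]
```

View pics/scene0.png

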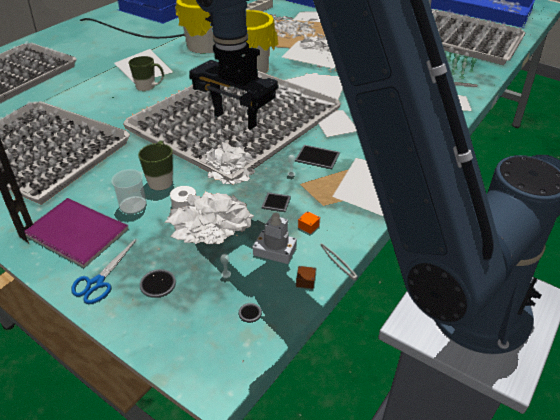

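View pics/wrist0.png

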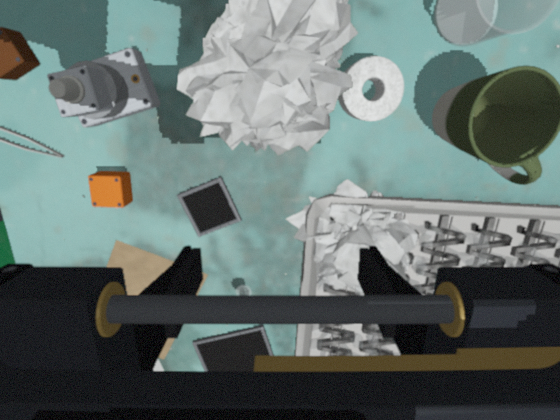

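View pics/side0.png

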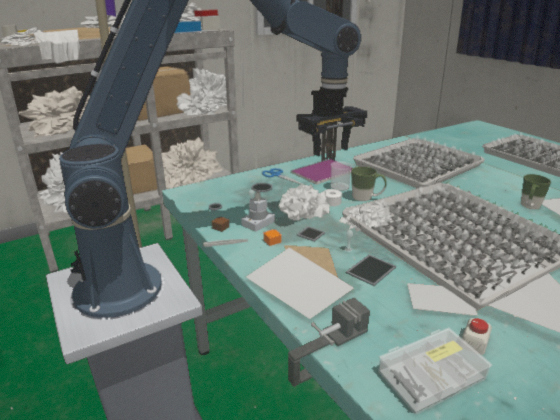

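The scene camera shows the stack near (275,235), with plug nest (250,313), ring nest (158,283), core nest (277,202) and base nest (318,157). Glass a is near (226,266) and glass b near (291,172). The wrist view shows the grey stack top-left, with the orange and brown cubes as decoys. The side view agrees. Next I'll move over the stack for a close look.

```bash
python3 -m inch '[[87,[-8,-46,-17],[0,0,0]],[87,[-8,-46,-17],[0,0,0]],[87,[-8,-46,-17],[0,0,0]],[87,[-8,-46,-17],[0,0,0]],[87,[0,0,0],[0,0,0]],[87,[0,0,0],[0,0,0]]]' 30
python3 - <<'E'
from h import *
P,im=pic("wrist","w1");print(P[2])
Z=dict(plug_mid=.095,mould_core_mid=.07,mould_ring_mid=.042,mould_base_mid=.014,plug_nest=0,core_nest=0,insert_a_mid=.029)
for n,z in Z.items():
    for d in imaging.tip_of("wrist",n)[:2]:
        print(n,np.round(d["confidence"],2),np.round(d["pixel"]),np.round(at(P,d["pixel"],z),4))
E
```

```text
time: 2.4
position: [0.4369, 0.0693, 0.2548]
tool_rot: [0.501, 0.499, -0.499, 0.501]
ft_force: [-0.1, -0.0, 0.3]
grip_width: 0.087
[0.4361947  0.15345939 0.41681293]
plug_mid 0.94 [286. 164.] [0.4429 0.097  0.095 ]
mould_core_mid 0.93 [193. 117.] [0.3478 0.1417 0.07  ]
mould_core_mid 0.8 [272. 237.] [0.4278 0.008  0.07  ]
mould_ring_mid 0.84 [284. 152.] [0.4423 0.1016 0.042 ]
mould_base_mid 0.25 [324.  41.] [0.4874 0.2224 0.014 ]
plug_nest 0.56 [350. 254.] [ 0.5369 -0.0474  0.    ]
plug_nest 0.31 [285. 165.] [0.4441 0.0794 0.    ]
core_nest 0.96 [350. 249.] [ 0.5364 -0.041   0.    ]
core_nest 0.61 [375. 334.] [ 0.5849 -0.1864  0.    ]
insert_a_mid 0.91 [321.  40.] [0.4819 0.2211 0.029 ]
```

View pics/w1.png

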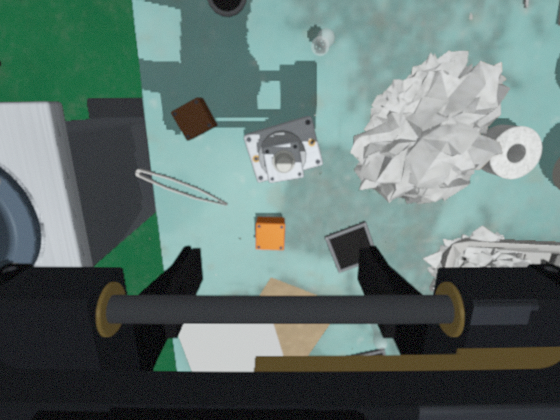

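Stack in view: plug near (286,160), base spans about (245–325, 118–182), glass a at (320,40), and the core nest at (350,247). I'll enlarge the stack and project models onto it to get the yaws.

```bash
cat >> h.py <<'E'
def box(cx,cy,z,a,b,yaw):
    c,s=np.cos(np.radians(yaw)),np.sin(np.radians(yaw));q=np.array([[1,1],[-1,1],[-1,-1],[1,-1]])*[a/2,b/2]
    return np.c_[q@np.array([[c,s],[-s,c]])+[cx,cy],np.full(4,z)]
def circ(cx,cy,z,r):
    t=np.linspace(0,6.28,40);return np.c_[cx+r*np.cos(t),cy+r*np.sin(t),np.full(40,z)]
def draw(im,P,shapes,x0,y0,w,h,k,out):
    o=cv2.resize(im[y0:y0+h,x0:x0+w],None,fx=k,fy=k,interpolation=cv2.INTER_CUBIC)[:,:,::-1].copy()
    for S,col in shapes:
        p=((np.array([proj(P,X) for X in S])-[x0,y0]+.5)*k).astype(np.int32);cv2.polylines(o,[p],True,col,1)
    cv2.imwrite(f"pics/{out}.png",o)
E
python3 - <<'E'
from h import *
im=cv2.imread("pics/w1.png")[:,:,::-1];P=params("wrist")
sh=[(box(.442,.099,.028,.084,.06,14),(0,0,255)),(circ(.442,.1,.056,.027),(0,255,0)),(box(.442,.1,.084,.038,.038,14),(255,0,0)),(circ(.443,.097,.084,.012),(255,0,255)),(box(.536,-.041,.007,.06,.06,14),(0,0,255))]
draw(im,P,sh,230,100,150,180,5,"c1")
E
python3 -c "
import cv2;i=cv2.imread('pics/c1.png');cv2.imwrite('pics/c1.png',i[:600])"
```

```text
(no output)
```

View pics/c1.png

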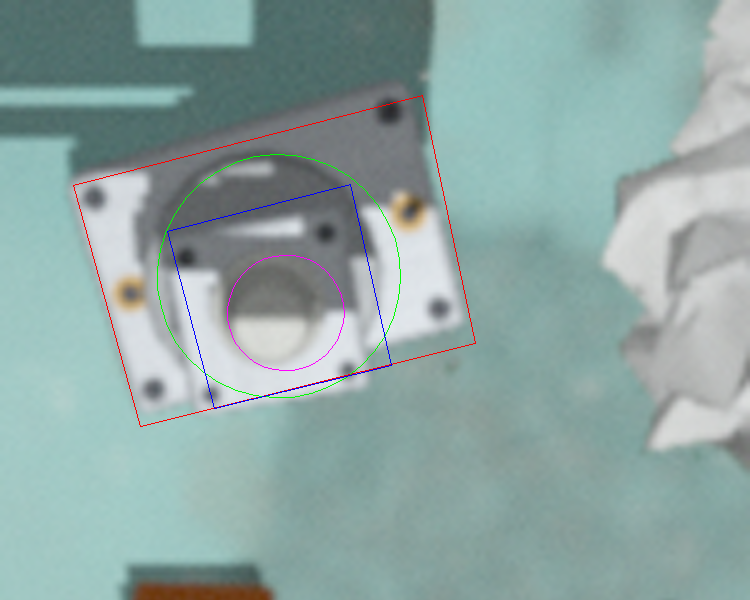

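Fitted from the crop: base about (0.440,0.102) yaw 15°, core (0.439,0.097) yaw 10°, plug (0.440,0.098). Now down to the plug.

```bash
python3 -m inch '[[50,[30,1,-8],[0,0,0]],[50,[30,1,-8],[0,0,0]],[50,[30,1,-8],[0,0,0]],[50,[30,0,-5],[0,0,0]],[50,[20,0,0],[0,0,0]],[50,[0,0,0],[0,0,0]]]' 10
python3 - <<'E'
from h import *
P,im=pic("wrist","w2");print(get_obs()["position"])
for d in imaging.tip_of("wrist","plug_mid")[:2]:
    print(np.round(d["confidence"],2),np.round(d["pixel"]),np.round(at(P,d["pixel"],.095),4))
sh=[(circ(.440,.098,.084,.012),(255,0,255)),(box(.439,.097,.084,.038,.038,10),(255,0,0))]
draw(im,P,sh,160,150,240,200,3,"c2")
for n in["plug_nest","insert_a_mid"]:
  for d in imaging.tip_of("wrist",n)[:1]: print(n,d["confidence"],at(P,d["pixel"],.029 if "ins" in n else 0))
E
```

```text
time: 3.55
position: [0.444, 0.0981, 0.1101]
tool_rot: [0.502, 0.498, -0.5, 0.5]
ft_force: [-0.8, 1.1, 0.4]
grip_width: 0.0504
[0.44459783 0.0980841  0.11080662]
0.59 [276. 252.] [0.4411 0.0978 0.095 ]
insert_a_mid 0.66 [0.48289673 0.2175997  0.029     ]
```

View pics/c2.png

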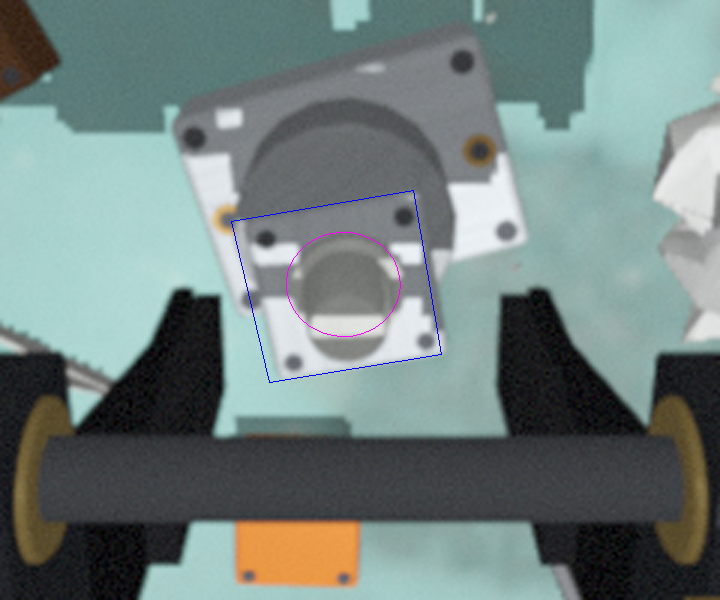

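The plug foot is centred near (348,290) in the crop, about 3 mm left of mid-jaw. I'll shift, descend and grip.

```bash
python3 -m inch '[[50,[0,-3,1],[0,0,0]],[50,[10,0,0],[0,0,0]],[50,[8.5,0,0],[0,0,0]],[50,[0,0,0],[0,0,0]],[15,[0,0,0],[0,0,0]],[15,[0,0,0],[0,0,0]],[15,[0,0,0],[0,0,0]],[15,[0,0,0],[0,0,0]],[15,[0,0,0],[0,0,0]]]' 10
python3 -m inch '[[10,[0,0,0],[0,0,0]],[10,[-10,0,0],[0,0,0]],[10,[-20,0,0],[0,0,0]],[10,[-20,0,0],[0,0,0]],[10,[0,0,0],[0,0,0]]]' 10
```

```text
time: 4.88
position: [0.4439, 0.0968, 0.0943]
tool_rot: [0.504, 0.495, -0.497, 0.503]
ft_force: [0.5, 0.4, 0.4]
grip_width: 0.0179
time: 5.5
position: [0.4432, 0.0969, 0.147]
tool_rot: [0.505, 0.495, -0.497, 0.503]
ft_force: [0.3, 0.7, 0.2]
grip_width: 0.0184
```

```bash
python3 -m inch '[[10,[0,-13,-37],[0,0,0]],[10,[0,-13,-37],[0,0,0]],[10,[0,-13,-37],[0,0,0]],[10,[0,-13,-36],[0,0,0]],[10,[0,-13,-36],[0,0,0]],[10,[0,0,0],[0,0,0]],[10,[0,0,0],[0,0,0]]]' 10
python3 - <<'E'
from h import *
P,im=pic("wrist","w3");o=get_obs();print(o["position"],R.from_quat(o["tool_rot"]).as_matrix().round(3))
d=imaging.tip_of("wrist","plug_nest")
for e in d[:2]: print(e["confidence"],e["pixel"],at(P,e["pixel"],0))
p=o["position"]
sh=[(circ(.3775,.281,.007,.023),(0,0,255)),(circ(.3775,.281,.007,.018),(0,0,255)),(circ(p[0],p[1],p[2]-.01,.012),(255,0,255))]
draw(im,P,sh,160,150,240,200,3,"c3")
E
```

```text
time: 6.38
position: [0.3773, 0.284, 0.1434]
tool_rot: [0.504, 0.494, -0.499, 0.503]
ft_force: [-0.0, 0.4, -0.7]
grip_width: 0.0179
[0.37730707 0.28385521 0.14340533] [[ 0.014  1.    -0.007]
 [-0.002 -0.007 -1.   ]
 [-1.     0.014  0.002]]
0.72 [279.3, 207.2] [0.37819553 0.27129021 0.        ]
```

View pics/c3.png

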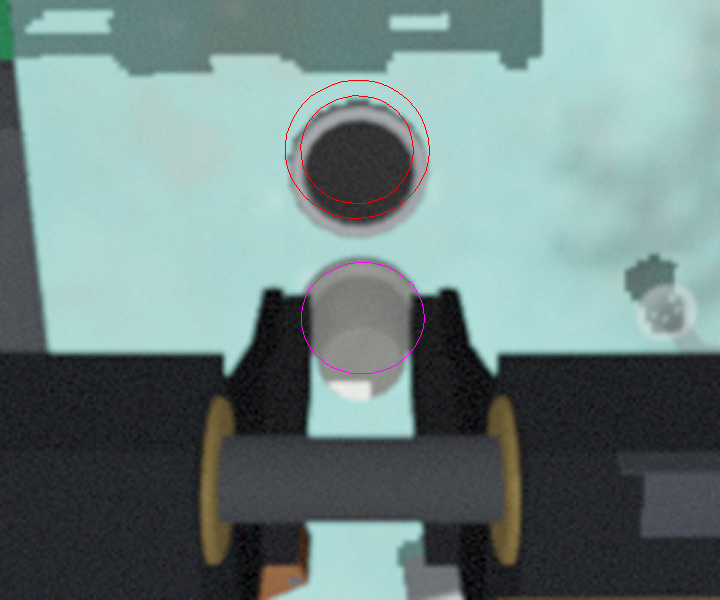

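Nest lip centre is at (360,168) in the crop, and the fit puts it at (0.378,0.275). I'll shift over it and descend.

```bash
python3 -m inch '[[10,[20,0,4],[0,0,0]],[10,[30,-0.5,5],[0,0,0]],[10,[30,-0.5,0],[0,0,0]],[10,[20,0,0],[0,0,0]],[10,[0,0,0],[0,0,0]]]' 10
python3 - <<'E'
from h import *
P,im=pic("wrist","w4");o=get_obs();p=o["position"];print(p)
for e in imaging.tip_of("wrist","plug_nest")[:1]: print(e["confidence"],e["pixel"],at(P,e["pixel"],0))
sh=[(circ(.378,.275,.007,.023),(0,0,255)),(circ(.378,.275,.007,.018),(0,0,255)),(circ(p[0],p[1],p[2]-.01,.012),(255,0,255))]
draw(im,P,sh,160,150,240,200,3,"c4")
E
```

```text
time: 7.1
position: [0.3825, 0.27, 0.0417]
tool_rot: [0.508, 0.491, -0.5, 0.5]
ft_force: [0.4, -0.1, 1.1]
grip_width: 0.0181
[0.38303146 0.27024814 0.04237214]
0.76 [271.9, 231.6] [0.37753845 0.2725016  0.        ]
```

View pics/c4.png

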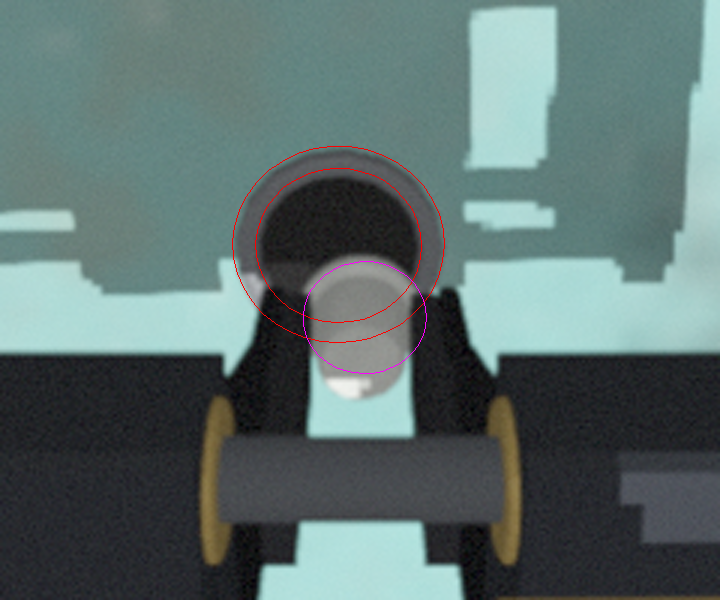

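Nest is at about (0.3785,0.274) and the plug is 4–5 mm off it. I'll correct that and trim the 1° tilt.

```bash
python3 -m inch '[[10,[0,-4.5,-4],[0,0,-1]],[10,[10,0,0],[0,0,0]],[10,[8,0,0],[0,0,0]],[10,[0,0,0],[0,0,0]]]' 10; python3 -c "
from h import *
o=get_obs();print(o['position'],R.from_quat(o['tool_rot']).as_matrix()[:,0])"
```

```text
time: 7.7
position: [0.3804, 0.2756, 0.026]
tool_rot: [0.506, 0.495, -0.502, 0.497]
ft_force: [-0.5, 0.1, -0.4]
grip_width: 0.0179
[0.38038816 0.27561667 0.02596044] [ 0.00695997  0.00216429 -0.99997344]
```

```bash
python3 -m inch '[[10,[6,-2,1],[0,0,0]],[10,[5,0,0],[0,0,0]],[10,[0,0,0],[0,0,0]]]' 10; python3 -m inch '[[10,[2,0,0],[0,0,0]],[10,[0,0,0],[0,0,0]]]' 10
```

```text
time: 8.07
position: [0.378, 0.2746, 0.014]
tool_rot: [0.506, 0.495, -0.502, 0.497]
ft_force: [-0.1, 0.4, -0.5]
grip_width: 0.0181
time: 8.32
position: [0.3781, 0.2747, 0.0129]
tool_rot: [0.506, 0.495, -0.502, 0.497]
ft_force: [-0.2, -0.3, 0.7]
grip_width: 0.0179
```

```bash
python3 -m inch '[[10,[1.5,0,0],[0,0,0]],[10,[0,0,0],[0,0,0]]]' 10; python3 -m inch '[[30,[0,0,0],[0,0,0]],[30,[0,0,0],[0,0,0]],[40,[0,0,0],[0,0,0]],[50,[-25,0,0],[0,0,0]],[50,[-40,0,0],[0,0,0]],[50,[-40,0,0],[0,0,0]],[50,[0,0,0],[0,0,0]]]'
python3 - <<'E'
from h import *
P,im=pic("wrist","w5");o=get_obs();p=o["position"];print(p,R.from_quat(o["tool_rot"]).as_matrix().round(3))
sh=[(circ(.3785,.274,.007,.023),(0,0,255)),(circ(.3785,.274,.007,.018),(0,0,255)),(circ(.3785,.274,.003,.012),(255,0,255))]
draw(im,P,sh,160,150,240,200,3,"c5")
E
```

```text
time: 8.57
position: [0.3782, 0.2748, 0.013]
tool_rot: [0.507, 0.494, -0.501, 0.497]
ft_force: [0.0, 1.4, -0.2]
grip_width: 0.0181
time: 9.45
position: [0.3774, 0.2744, 0.1192]
tool_rot: [0.506, 0.495, -0.502, 0.497]
ft_force: [-0.7, -0.8, -0.5]
grip_width: 0.0494
[0.37634904 0.27387957 0.11793488] [[ 0.003  1.    -0.017]
 [ 0.001 -0.017 -1.   ]
 [-1.     0.003 -0.001]]
```

View pics/c5.png

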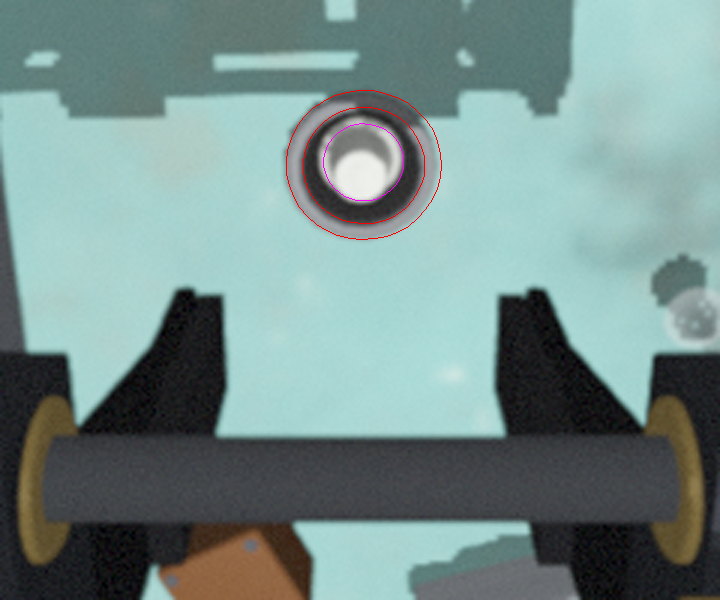

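Plug is standing upright in its nest, within 1 mm of centre. Back to the core, with a model fit by silhouette overlap.

```bash
cat >> h.py <<'E'
from scipy.optimize import minimize
def fit(c,P,target,mk,x0,z0,z1,near=None,dx=.006,dyaw=6):
    """mk(x,y,z,yaw)->outline at z; hull of bottom/top outlines is matched to the mask"""
    best=None
    for d in imaging.cut_out(c,target)[:4]:
        m=np.array(d["pixels"]).astype(np.uint8)
        q=at(P,d["box"][:2],(z0+z1)/2)
        if np.hypot(*(q[:2]-x0[:2]))>.03: continue
        ny,nx=m.shape;k=3
        M=cv2.resize(m,None,fx=k,fy=k,interpolation=cv2.INTER_NEAREST)
        def f(v):
            pts=np.r_[mk(v[0],v[1],z0,v[2]*1e3),mk(v[0],v[1],z1,v[2]*1e3)]
            h=cv2.convexHull((np.array([proj(P,X) for X in pts])*k+k/2).astype(np.float32))
            g=np.zeros_like(M);cv2.fillConvexPoly(g,np.round(h*16).astype(np.int32),1,shift=4)
            return -(g&M).sum()/((g|M).sum())
        s=np.array([x0[0],x0[1],x0[2]/1e3])
        for _ in range(2):
            r=minimize(f,s,method="Nelder-Mead",options=dict(initial_simplex=s+np.array([[0,0,0],[dx,0,0],[0,dx,0],[0,0,dyaw/1e3]]),maxiter=120));s=r.x
        v=(np.round(r.x*[1,1,1e3],4),round(-r.fun,3),round(d["confidence"],2))
        print(target,*v)
        if best is None or v[1]>best[1]:best=v
    return best
def tool():
    o=get_obs();m=R.from_quat(o["tool_rot"]).as_matrix()
    print("tcp",np.round(o["position"],4),"down",m[:,0].round(3),"jaw yaw",np.degrees(np.arctan2(m[1,1],m[0,1])).round(1));return o["position"],m
def go(x,y,z):
    p,m=tool();print("tool shift mm",(m.T@(np.array([x,y,z])-p)*1e3).round(1))
sq=lambda a,b:(lambda x,y,z,w:box(x,y,z,a,b,w))
rd=lambda r:(lambda x,y,z,w:circ(x,y,z,r))
E
python3 -m inch '[[60,[-17,13,36],[-2,0,0]],[60,[-17,13,36],[-2,0,0]],[60,[-17,13,36],[-2,0,0]],[60,[-17,13,36],[-2,0,0]],[60,[-17,13,36],[-2,0,0]],[60,[0,0,0],[0,0,0]],[60,[0,0,0],[0,0,0]]]' 30
python3 - <<'E'
from h import *
P,im=pic("wrist","w6");tool()
a=fit("wrist",P,"mould_core_mid",sq(.038,.038),(.441,.0965,9.5),.056,.084)
n=fit("wrist",P,"core_nest",sq(.06,.06),(.536,-.043,20),0,.007)
sh=[]
for v,s,z in((a,.038,.084),(n,.06,.007)):
    if v: sh.append((box(v[0][0],v[0][1],z,s,s,v[0][2]),(0,0,255)))
draw(im,P,sh,190,110,260,195,3,"c6")
E
```

```text
time: 10.38
position: [0.4475, 0.0926, 0.1953]
tool_rot: [0.453, 0.544, -0.461, 0.535]
ft_force: [0.1, 0.1, -2.3]
grip_width: 0.0602
tcp [0.4478 0.0927 0.1954] down [-0.017 -0.001 -1.   ] jaw yaw 9.5
mould_core_mid [  0.4866   0.1154 -37.6111] -0.0 0.55
core_nest [ 0.556 -0.063 22.   ] -0.0 0.85h.py:42: RuntimeWarning: overflow encountered in scalar negative
  return -(g&M).sum()/((g|M).sum())
```

View pics/c6.png

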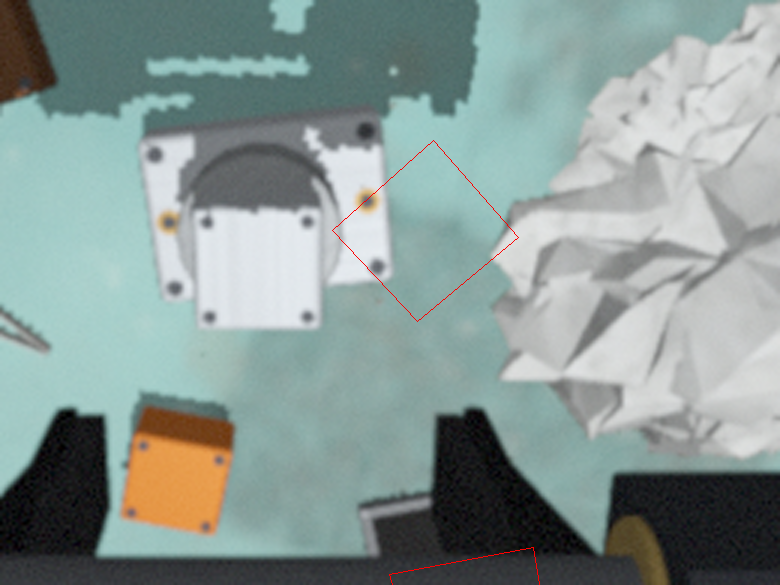

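The view shows the core aligned with the jaws: its corners are at (195,210) and (320,327) in the crop, so yaw 9.5° is right. The fit itself failed on an unsigned-integer bug, so I'll fix that and rerun.

```bash
sed -i 's/return -(g&M).sum()\/((g|M).sum())/return -float((g\&M).sum())\/float((g|M).sum())/' h.py
python3 - <<'E'
from h import *
P=params("wrist")
a=fit("wrist",P,"mould_core_mid",sq(.038,.038),(.441,.0965,9.5),.056,.084)
c=[(205,221),(307,221),(209,317),(307,317)];c=np.array([[190+u/3,110+v/3] for u,v in c]);q=np.array([at(P,x,.084) for x in c]);print(q.mean(0),q[1]-q[0])
go(q.mean(0)[0],q.mean(0)[1],.063)
fit("wrist",P,"core_nest",sq(.06,.06),(.536,-.043,20),0,.007)
E
```

```text
mould_core_mid [0.4405 0.0969 9.7459] 0.951 0.55
[0.44126703 0.09669576 0.084     ] [0.02904703 0.00497228 0.        ]
tcp [0.448  0.0933 0.1959] down [-0.015 -0.001 -1.   ] jaw yaw 9.6
tool shift mm [133.   -4.   -4.3]
core_nest [ 0.5131 -0.0459 26.5847] 0.227 0.85
```

```bash
python3 -m inch '[[60,[30,-4,-4],[0,0,0.9]],[60,[30,0,0],[0,0,0]],[60,[30,0,0],[0,0,0]],[60,[25,0,0],[0,0,0]],[60,[0,0,0],[0,0,0]]]'; python3 -c "
from h import *
go(.441,.0967,.063)"
```

```text
time: 11.25
position: [0.4434, 0.0999, 0.0787]
tool_rot: [0.456, 0.54, -0.454, 0.542]
ft_force: [-0.2, 0.3, 1.1]
grip_width: 0.0595
tcp [0.4434 0.0999 0.0787] down [ 0.004  0.001 -1.   ] jaw yaw 9.9
tool shift mm [15.7 -3.   2.8]
```

```bash
python3 -m inch '[[60,[8,-3,3],[0,0,0]],[60,[8,0,0],[0,0,0]],[60,[0,0,0],[0,0,0]],[34,[0,0,0],[0,0,0]],[34,[0,0,0],[0,0,0]],[34,[0,0,0],[0,0,0]],[34,[0,0,0],[0,0,0]],[34,[0,0,0],[0,0,0]]]' 30;python3 -m inch '[[30,[-8,0,0],[0,0,0]],[30,[-20,0,0],[0,0,0]],[30,[-30,0,0],[0,0,0]],[30,[0,0,0],[0,0,0]]]' 30; python3 -c "
from h import *
go(.536,-.043,.12)"
```

```text
time: 12.25
position: [0.4427, 0.0967, 0.0644]
tool_rot: [0.457, 0.539, -0.452, 0.544]
ft_force: [0.2, -0.3, -1.0]
grip_width: 0.0379
time: 12.75
position: [0.4419, 0.0966, 0.1246]
tool_rot: [0.457, 0.539, -0.452, 0.544]
ft_force: [0.1, -0.1, -1.5]
grip_width: 0.0378
tcp [0.4419 0.0966 0.1246] down [ 0.009  0.001 -1.   ] jaw yaw 9.9
tool shift mm [  5.2  68.6 153.8]
```

```bash
python3 -m inch '[[30,[-4,15,33],[-2,0,0]],[30,[-4,15,33],[-2,0,0]],[30,[-4,14,34],[-2,0,0]],[30,[-4,12,36],[-2,0,0]],[30,[-4,10,36],[-2,0,0]],[30,[0,0,0],[0,0,0]],[30,[0,0,0],[0,0,0]]]' 30
python3 - <<'E'
from h import *
P,im=pic("wrist","w7");p,m=tool()
a=fit("wrist",P,"core_nest",sq(.06,.06),(.536,-.043,20),0,.007)
b=fit("wrist",P,"mould_core_mid",sq(.038,.038),(p[0],p[1],19),p[2]-.008,p[2]+.02)
sh=[]
for v,s,z in((a,.06,.007),(a,.05,.007),(b,.038,p[2]+.02)):
    if v: sh.append((box(v[0][0],v[0][1],z,s,s,v[0][2]),(0,0,255)))
draw(im,P,sh,140,100,260,195,3,"c7")
E
```

```text
time: 13.62
position: [0.5458, -0.0574, 0.14]
tool_rot: [0.405, 0.582, -0.403, 0.579]
ft_force: [-0.3, -0.6, -0.5]
grip_width: 0.0376
tcp [ 0.546  -0.0574  0.1401] down [-0.001  0.004 -1.   ] jaw yaw 20.4
core_nest [ 0.5369 -0.0363 21.981 ] 0.969 0.97
mould_core_mid [ 0.5451 -0.0573 20.2957] 0.748 0.57
```

View pics/c7.png

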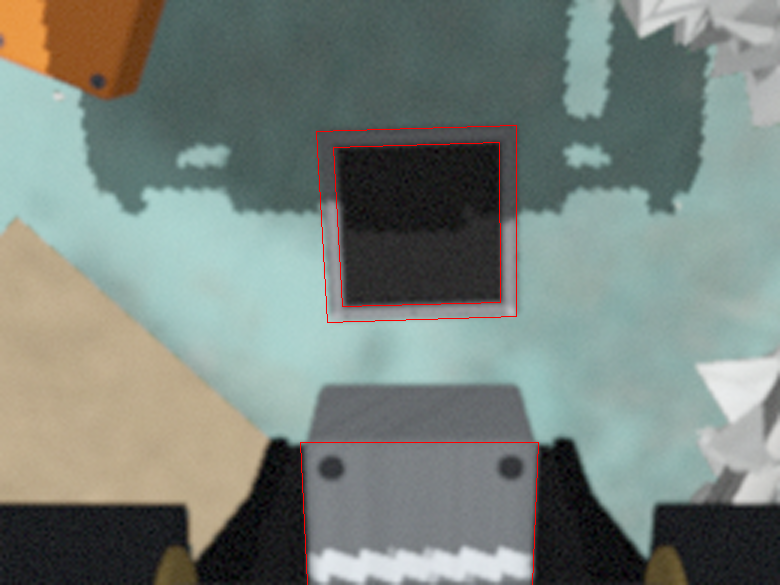

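The nest fit overlays exactly: (0.537,−0.036), yaw 22°. Over and down.

```bash
python3 -c "
from h import *
go(.537,-.036,.045)"; python3 -m inch '[[30,[20,-1,-12],[-1.6,0,0]],[30,[25,0,-10],[0,0,0]],[30,[25,0,0],[0,0,0]],[30,[22,0,0],[0,0,0]],[30,[0,0,0],[0,0,0]]]' 30; python3 -c "
from h import *
go(.537,-.036,.0115)"
```

```text
tcp [ 0.5462 -0.057   0.1406] down [-0.001  0.004 -1.   ] jaw yaw 20.4
tool shift mm [ 95.7  -1.4 -22.5]
time: 14.4
position: [0.5351, -0.0314, 0.0472]
tool_rot: [0.394, 0.589, -0.392, 0.587]
ft_force: [-0.2, -0.2, -0.4]
grip_width: 0.038
tcp [ 0.5351 -0.0314  0.0472] down [-0.001  0.004 -1.   ] jaw yaw 22.4
tool shift mm [35.7 -0.   5.1]
```

```bash
python3 -m inch '[[30,[15,0,5],[0,0,0]],[30,[12,0,0],[0,0,0]],[30,[0,0,0],[0,0,0]]]' 30;  python3 -m inch '[[30,[6,0,0],[0,0,0]],[30,[0,0,0],[0,0,0]]]'; python3 -c "
from h import *
go(.537,-.036,.0115)"
```

```text
time: 14.78
position: [0.5382, -0.0359, 0.0201]
tool_rot: [0.394, 0.588, -0.392, 0.588]
ft_force: [0.7, 0.7, -0.6]
grip_width: 0.0379
time: 15.02
position: [0.5386, -0.0362, 0.0142]
tool_rot: [0.395, 0.587, -0.392, 0.588]
ft_force: [0.4, 1.0, -1.2]
grip_width: 0.0378
tcp [ 0.5386 -0.0362  0.0142] down [ 0.003  0.003 -1.   ] jaw yaw 22.4
tool shift mm [ 2.6 -1.4 -0.8]
```

```bash
python3 -m inch '[[30,[2,-1,-1],[0,0,0]],[30,[0,0,0],[0,0,0]]]';python3 -m inch '[[30,[1.5,0,0],[0,0,0]],[30,[0,0,0],[0,0,0]]]'
```

```text
time: 15.28
position: [0.5375, -0.0356, 0.0124]
tool_rot: [0.395, 0.587, -0.392, 0.588]
ft_force: [0.4, 0.5, -0.9]
grip_width: 0.0378
time: 15.52
position: [0.5379, -0.0358, 0.0115]
tool_rot: [0.395, 0.587, -0.392, 0.589]
ft_force: [-0.1, -0.5, -2.0]
grip_width: 0.038
```

```bash
python3 -m inch '[[30,[1.5,0,0],[0,0,0]],[30,[0,0,0],[0,0,0]]]'; python3 -m inch '[[50,[0,0,0],[0,0,0]],[60,[0,0,0],[0,0,0]],[60,[-20,0,0],[0,0,0]],[60,[-40,0,0],[0,0,0]],[70,[-40,0,20],[0,0,0]],[80,[0,0,0],[0,0,0]],[80,[0,0,0],[0,0,0]]]'
python3 - <<'E'
from h import *
P,im=pic("wrist","w8");p,m=tool()
fit("wrist",P,"core_nest",sq(.06,.06),(.536,-.043,20),0,.007)
fit("wrist",P,"mould_core_mid",sq(.038,.038),(.537,-.036,22),.003,.031)
go(.44,.095,.17)
E
```

```text
time: 15.78
position: [0.5382, -0.0358, 0.0117]
tool_rot: [0.395, 0.586, -0.391, 0.589]
ft_force: [0.2, 0.2, -1.8]
grip_width: 0.0377
time: 16.65
position: [0.544, -0.0543, 0.1119]
tool_rot: [0.394, 0.588, -0.392, 0.588]
ft_force: [0.2, 0.0, 0.0]
grip_width: 0.0778
tcp [ 0.5445 -0.0544  0.1119] down [ 0.002  0.003 -1.   ] jaw yaw 22.4
core_nest [ 0.5373 -0.0363 22.5172] 0.484 0.87
core_nest [ 0.544  -0.0458 22.3681] 0.527 0.54
mould_core_mid [ 0.5375 -0.0356 22.9823] 0.951 0.68
tcp [ 0.5442 -0.0542  0.1115] down [ 0.001  0.003 -1.   ] jaw yaw 22.5
tool shift mm [ -58.1  -39.1 -177.9]
```

```bash
python3 -m inch '[[76,[-12,-8,-36],[2.5,0,0]],[76,[-12,-9,-36],[2.5,0,0]],[76,[-12,-10,-36],[2.5,0,0]],[76,[-12,-11,-36],[2.5,0,0]],[76,[-12,-12,-36],[2.5,0,0]],[76,[0,0,0],[0,0,0]],[76,[0,0,0],[0,0,0]]]'
python3 - <<'E'
from h import *
P,im=pic("wrist","w9");p,m=tool()
a=fit("wrist",P,"mould_ring_mid",rd(.027),(.44,.1,0),.028,.056)
b=fit("wrist",P,"mould_base_mid",sq(.084,.06),(.44,.102,15),0,.028)
print(at(P,(355,197),.03))
sh=[]
if a: sh+=[(circ(*a[0][:2],.056,.027),(0,0,255)),(circ(*a[0][:2],.056,.012),(0,255,0))]
if b: sh+=[(box(*b[0][:2],.028,.084,.06,b[0][2]),(255,0,0))]
draw(im,P,sh,180,110,260,195,3,"c9")
if a: go(*a[0][:2],.035)
E
```

```text
time: 17.68
position: [0.4355, 0.1081, 0.1667]
tool_rot: [0.455, 0.545, -0.458, 0.535]
ft_force: [0.2, -0.2, 0.6]
grip_width: 0.076
tcp [0.4352 0.108  0.1666] down [-0.015  0.006 -1.   ] jaw yaw 9.6
mould_ring_mid [0.4397 0.0987 2.4897] 0.848 0.62
mould_base_mid [ 0.4412  0.1018 15.6947] 0.557 0.66
[0.50382171 0.12106044 0.03      ]
tcp [0.4357 0.1075 0.1667] down [-0.014  0.006 -1.   ] jaw yaw 9.5
tool shift mm [131.6   4.2  10.4]
```

View pics/c9.png

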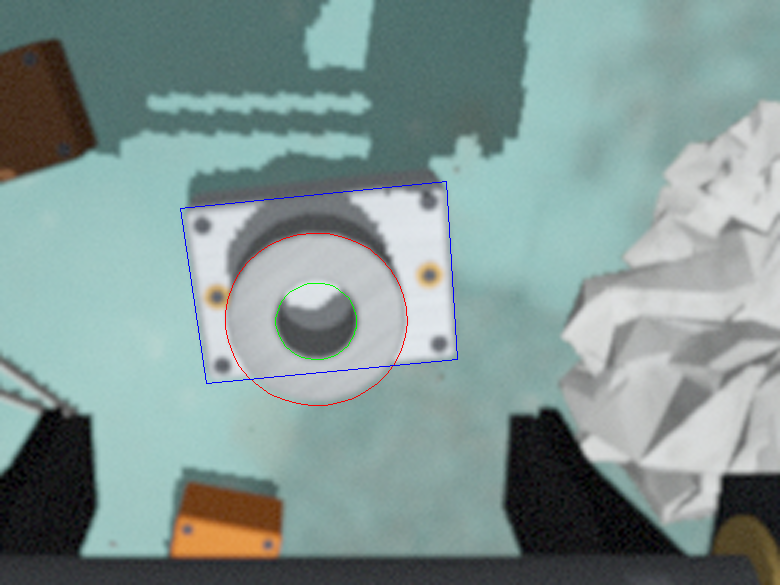

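Ring fit overlays exactly at (0.4397,0.0987). The base is at (0.441,0.102), yaw 16°. Down onto the ring.

```bash
python3 -m inch '[[76,[30,3,10],[0,-0.3,0.8]],[76,[30,0,0],[0,0,0]],[76,[30,0,0],[0,0,0]],[76,[20,0,0],[0,0,0]],[76,[0,0,0],[0,0,0]]]'; python3 -c "
from h import *
go(.4397,.0987,.035)"
```

```text
time: 18.45
position: [0.4452, 0.0941, 0.0523]
tool_rot: [0.46, 0.537, -0.457, 0.539]
ft_force: [0.4, 0.6, 0.3]
grip_width: 0.076
tcp [0.4452 0.0941 0.0523] down [ 0.004  0.002 -1.   ] jaw yaw 9.1
tool shift mm [17.3 -4.7 -5.4]
```

```bash
python3 -m inch '[[76,[3,-5,-5],[0,0,0]],[76,[13,0,0],[0,0,0]],[76,[0,0,0],[0,0,0]],[50,[0,0,0],[0,0,0]],[50,[0,0,0],[0,0,0]],[50,[0,0,0],[0,0,0]],[50,[0,0,0],[0,0,0]],[48,[0,0,0],[0,0,0]]]' 50;python3 -m inch '[[48,[-8,0,0],[0,0,0]],[48,[-20,0,0],[0,0,0]],[48,[-30,0,0],[0,0,0]],[48,[-40,0,0],[0,0,0]],[48,[0,0,0],[0,0,0]]]' 50; python3 -c "
from h import *
go(.583,.31,.15)"
```

```text
time: 19.45
position: [0.4412, 0.098, 0.0373]
tool_rot: [0.462, 0.536, -0.456, 0.54]
ft_force: [0.1, 0.3, -1.4]
grip_width: 0.0522
time: 20.08
position: [0.4394, 0.0978, 0.1385]
tool_rot: [0.461, 0.536, -0.457, 0.539]
ft_force: [-0.0, -0.4, -3.0]
grip_width: 0.0519
tcp [0.4394 0.0978 0.1385] down [ 0.007  0.002 -1.   ] jaw yaw 9.1
tool shift mm [ -10.1  175.3 -187. ]
```

```bash
python3 -m inch '[[48,[-3,35,-36],[0,0,0]],[48,[-3,35,-36],[0,0,0]],[48,[-3,35,-36],[0,0,0]],[48,[-3,35,-36],[0,0,0]],[48,[0,32,-34],[0,0,0]],[48,[0,0,0],[0,0,0]],[48,[0,0,0],[0,0,0]]]' 50
python3 - <<'E'
from h import *
P,im=pic("wrist","w10");p,m=tool()
a=fit("wrist",P,"ring_nest",rd(.038),(.583,.32,0),0,.007)
b=fit("wrist",P,"mould_ring_mid",rd(.027),(p[0],p[1],0),p[2]-.009,p[2]+.019)
sh=[]
if a: sh+=[(circ(*a[0][:2],.007,.038),(0,0,255)),(circ(*a[0][:2],.007,.033),(0,0,255))]
if b: sh+=[(circ(*b[0][:2],p[2]+.019,.027),(0,255,0)),(circ(*b[0][:2],p[2]+.019,.012),(0,255,0))]
draw(im,P,sh,140,100,260,195,3,"c10")
E
```

```text
time: 20.95
position: [0.5771, 0.3038, 0.1403]
tool_rot: [0.456, 0.54, -0.463, 0.535]
ft_force: [-0.5, -0.6, -1.8]
grip_width: 0.0528
tcp [0.5772 0.3038 0.1404] down [-0.012 -0.003 -1.   ] jaw yaw 8.9
ring_nest [ 0.582   0.3262 -0.6633] 0.973 0.68
mould_ring_mid [0.5761 0.3049 0.9209] 0.691 0.62
```

View pics/c10.png

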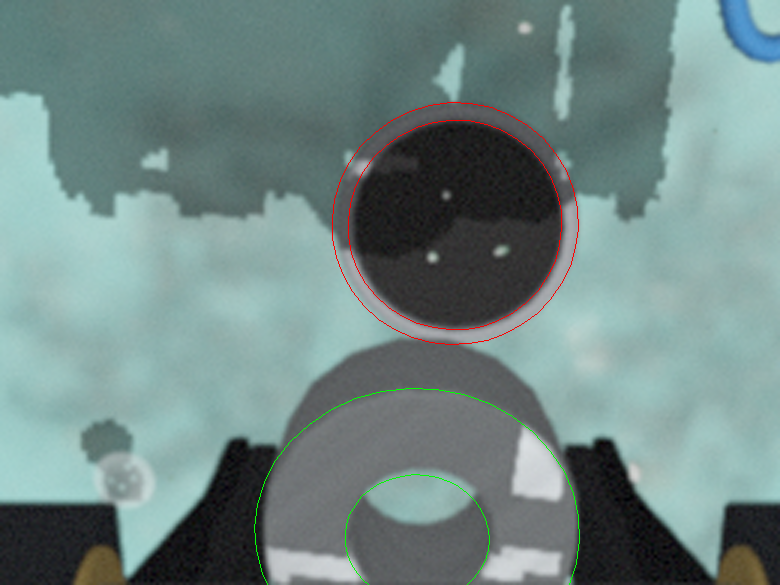

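The nest overlay is exact at (0.582,0.326), and the ring is held centred to within about 2 mm. Placing it.

```bash
python3 -m inch '[[48,[20,4,-11],[0,0,0.7]],[48,[25,4,-10],[0,0,0]],[48,[25,0,0],[0,0,0]],[48,[22,0,0],[0,0,0]],[48,[0,0,0],[0,0,0]]]' 50; python3 -c "
from h import *
go(.582,.3255,.012)"
```

```text
time: 21.72
position: [0.5817, 0.3206, 0.049]
tool_rot: [0.462, 0.535, -0.462, 0.537]
ft_force: [0.0, -0.3, -2.7]
grip_width: 0.0525
tcp [0.5817 0.3206 0.049 ] down [ 0.002 -0.002 -1.   ] jaw yaw 8.5
tool shift mm [37.   0.9 -4.9]
```

```bash
python3 -m inch '[[48,[15,0,-5],[0,0,0]],[48,[14,0,0],[0,0,0]],[48,[0,0,0],[0,0,0]]]' 50;  python3 -m inch '[[48,[5,0,0],[0,0,0]],[48,[0,0,0],[0,0,0]]]'; python3 -m inch '[[48,[3,0,0],[0,0,0]],[48,[0,0,0],[0,0,0]]]'; python3 -c "
from h import *
go(.582,.3255,.012)"
```

```text
time: 22.1
position: [0.5823, 0.3254, 0.0205]
tool_rot: [0.463, 0.534, -0.461, 0.537]
ft_force: [0.3, -0.3, -3.6]
grip_width: 0.0525
time: 22.35
position: [0.5829, 0.3257, 0.0158]
tool_rot: [0.463, 0.534, -0.461, 0.537]
ft_force: [-0.3, -0.3, -2.3]
grip_width: 0.0523
time: 22.6
position: [0.5834, 0.3258, 0.0132]
tool_rot: [0.464, 0.534, -0.46, 0.537]
ft_force: [-0.7, -0.8, -2.8]
grip_width: 0.0523
tcp [0.5834 0.3258 0.0132] down [ 0.007  0.    -1.   ] jaw yaw 8.4
tool shift mm [ 1.2 -1.4  0.1]
```

```bash
python3 -m inch '[[48,[2,-1,0],[0,0,0]],[48,[0,0,0],[0,0,0]]]'; python3 -m inch '[[48,[1.5,0,0],[0,0,-0.3]],[48,[0,0,0],[0,0,0]]]'
```

```text
time: 22.85
position: [0.5835, 0.326, 0.0127]
tool_rot: [0.464, 0.533, -0.459, 0.538]
ft_force: [0.3, 0.2, -1.7]
grip_width: 0.0522
time: 23.1
position: [0.5837, 0.3261, 0.0126]
tool_rot: [0.463, 0.534, -0.46, 0.537]
ft_force: [0.1, -0.6, -2.9]
grip_width: 0.0522
```

z has stopped falling, so the ring is down. I'll release, check it, then go back for the base.

```bash
python3 -m inch '[[65,[0,0,0],[0,0,0]],[74,[0,0,0],[0,0,0]],[74,[0,0,0],[0,0,0]],[74,[-20,0,0],[0,0,0]],[74,[-40,0,0],[0,0,0]],[74,[-45,0,15],[0,0,0]],[80,[0,0,0],[0,0,0]],[80,[0,0,0],[0,0,0]]]'
python3 - <<'E'
from h import *
P,im=pic("wrist","w11");p,m=tool()
fit("wrist",P,"mould_ring_mid",rd(.027),(.583,.326,0),.003,.031)
fit("wrist",P,"insert_a_mid",rd(.011),(.482,.218,0),.0,.058)
go(.44,.10,.16)
E
```

```text
time: 24.1
position: [0.5866, 0.3116, 0.1251]
tool_rot: [0.464, 0.533, -0.459, 0.538]
ft_force: [-1.4, 0.6, -0.6]
grip_width: 0.0791
tcp [0.5872 0.3118 0.1252] down [ 0.011  0.002 -1.   ] jaw yaw 8.5
mould_ring_mid [0.5826 0.327  2.5058] 0.831 0.69
insert_a_mid [  0.4943   0.2394 -29.3248] 0.174 0.52
tcp [0.5865 0.3117 0.1238] down [ 0.008  0.002 -1.   ] jaw yaw 8.5
tool shift mm [ -37.7 -175.8  187.7]
```

Ring is seated: the fit gives (0.5826,0.327), and the overlap is at its maximum given the open bore. Next, over to the base and turn the jaws across its 60 mm side.

```bash
python3 -m inch '[[80,[-8,-35,37],[0,0,0]],[80,[-8,-35,37],[0,0,0]],[80,[-8,-35,37],[0,0,0]],[80,[-8,-35,37],[0,0,0]],[80,[-6,-34,36],[0,0,0]],[80,[0,0,0],[0,0,0]]]'
python3 -m inch '[[80,[0,0,0],[10,0,0]],[80,[0,0,0],[10,0,0]],[80,[0,0,0],[10,0,0]],[80,[0,0,0],[10,0,0]],[80,[0,0,0],[10,0,0]],[80,[0,0,0],[10,0,0]],[80,[0,0,0],[10,0,0]],[80,[0,0,0],[10,0,0]],[80,[0,0,0],[2.5,0,0]],[80,[0,0,0],[0,0,0]]]'
python3 - <<'E'
from h import *
P,im=pic("wrist","w12");p,m=tool();print(get_obs()["q"].round(2))
a=fit("wrist",P,"mould_base_mid",sq(.084,.06),(.441,.102,16),0,.028)
if a: go(*a[0][:2],.04)
E
```

```text
time: 25.0
position: [0.4336, 0.0999, 0.1546]
tool_rot: [0.46, 0.538, -0.461, 0.535]
ft_force: [0.4, 0.0, -0.4]
grip_width: 0.0798
time: 26.25
position: [0.4395, 0.1074, 0.1479]
tool_rot: [-0.699, -0.086, 0.705, -0.083]
ft_force: [-0.1, 0.7, 0.2]
grip_width: 0.0802
tcp [0.4395 0.1073 0.1479] down [-0.009  0.004 -1.   ] jaw yaw -76.2
[-0.01  0.43  1.92  0.    0.8   1.32]
mould_base_mid [ 0.4417  0.1022 15.6288] 0.97 0.88
tcp [0.4393 0.1072 0.1481] down [-0.009  0.004 -1.   ] jaw yaw -76.2
tool shift mm [108.   6.  -2.]
```

```bash
python3 -m inch '[[80,[20,6,-2],[-1.8,0.4,0.3]],[80,[30,0,0],[0,0,0]],[80,[30,0,0],[0,0,0]],[80,[20,0,0],[0,0,0]],[80,[0,0,0],[0,0,0]]]'; python3 -c "
from h import *
go(.4417,.1022,.008)"
```

```text
time: 26.98
position: [0.4456, 0.1029, 0.0452]
tool_rot: [0.702, 0.098, -0.699, 0.098]
ft_force: [0.1, -0.3, 0.2]
grip_width: 0.0798
tcp [0.4456 0.1029 0.0452] down [ 0.003  0.    -1.   ] jaw yaw -74.1
tool shift mm [37.1 -0.4  4.1]
```

```bash
python3 -m inch '[[80,[12,0,4],[0,0,0]],[80,[15,0,0],[0,0,0]],[80,[8,0,0],[0,0,0]],[80,[0,0,0],[0,0,0]],[55,[0,0,0],[0,0,0]],[55,[0,0,0],[0,0,0]],[55,[0,0,0],[0,0,0]],[55,[0,0,0],[0,0,0]],[55,[0,0,0],[0,0,0]]]' 55;python3 -m inch '[[53,[-8,0,0],[0,0,0]],[53,[-20,0,0],[0,0,0]],[53,[-40,0,0],[0,0,0]],[53,[-40,0,0],[0,0,0]],[53,[-30,0,0],[0,0,0]],[53,[0,0,0],[0,0,0]]]' 55; python3 -c "
from h import *
go(.54,-.26,.15)"
```

```text
time: 28.1
position: [0.4457, 0.1024, 0.0129]
tool_rot: [0.704, 0.098, -0.696, 0.099]
ft_force: [-0.0, 0.7, -1.2]
grip_width: 0.0597
time: 28.85
position: [0.4417, 0.1023, 0.155]
tool_rot: [0.703, 0.098, -0.698, 0.099]
ft_force: [1.4, -0.1, -3.9]
grip_width: 0.0593
tcp [0.4417 0.1023 0.155 ] down [ 0.007  0.    -1.   ] jaw yaw -74.0
tool shift mm [  5.5 375.3   5.4]
```

```bash
python3 -m inch '[[53,[0,46,1],[0,0,0]],[53,[0,46,1],[0,0,0]],[53,[0,46,1],[0,0,0]],[53,[0,46,1],[0,0,0]],[53,[0,46,1],[0,0,0]],[53,[0,46,1],[0,0,0]],[53,[0,46,0],[0,0,0]],[53,[0,44,0],[0,0,0]],[53,[0,0,0],[0,0,0]],[53,[0,0,0],[0,0,0]]]' 55
python3 - <<'E'
from h import *
P,im=pic("wrist","w13");p,m=tool()
a=fit("wrist",P,"base_nest",sq(.106,.082),(.56,-.262,14),0,.007)
b=fit("wrist",P,"mould_base_mid",sq(.084,.06),(p[0],p[1],16),p[2]-.012,p[2]+.016)
sh=[]
if a: sh+=[(box(*a[0][:2],.007,.106,.082,a[0][2]),(0,0,255)),(box(*a[0][:2],.007,.096,.072,a[0][2]),(0,0,255))]
if b: sh+=[(box(*b[0][:2],p[2]+.016,.084,.06,b[0][2]),(0,255,0))]
draw(im,P,sh,100,60,360,270,2.2,"c13")
if a: go(*a[0][:2],.06)
E
```

```text
time: 30.1
position: [0.5276, -0.2563, 0.1348]
tool_rot: [-0.693, -0.106, 0.707, -0.092]
ft_force: [-0.5, -0.3, -3.7]
grip_width: 0.0595
tcp [ 0.5278 -0.2565  0.135 ] down [-0.021  0.016 -1.   ] jaw yaw -73.9
base_nest [ 0.5605 -0.262  15.2168] 0.766 0.76
mould_base_mid [ 0.5234 -0.2573 16.3296] 0.785 0.72
tcp [ 0.5285 -0.2562  0.1361] down [-0.02   0.015 -1.   ] jaw yaw -73.9
tool shift mm [ 75.3  16.  -30.2]
```

View pics/c13.png

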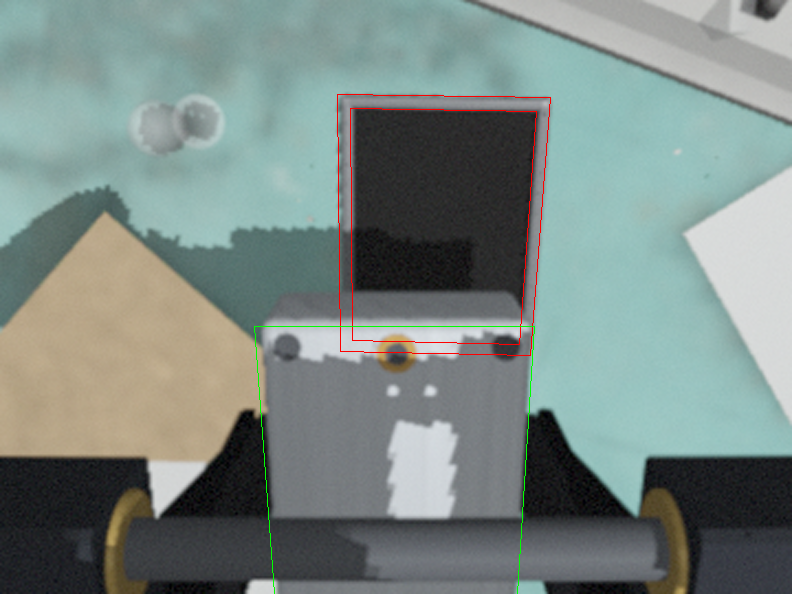

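The fit overlays the visible lips: nest (0.560,−0.262), yaw 15°. Glass b at (200,120) in the crop is well clear. The base sits about 4 mm off the TCP along tool z, so the TCP target is (0.564,−0.261).

```bash
python3 -m inch '[[53,[0,8,-17],[0,0.9,1.1]],[53,[15,8,-17],[1,0,0]],[53,[25,0,0],[0,0,0]],[53,[20,0,0],[0,0,0]],[53,[0,0,0],[0,0,0]]]' 55
python3 -c "
from h import *
go(.564,-.261,.015)"
```

```text
time: 30.88
position: [0.5733, -0.2592, 0.0761]
tool_rot: [0.704, 0.093, -0.697, 0.097]
ft_force: [-0.1, 0.8, -3.6]
grip_width: 0.0593
tcp [ 0.5733 -0.2592  0.0761] down [ 0.011 -0.004 -1.   ] jaw yaw -74.6
tool shift mm [61.  -1.1 10. ]
```

```bash
python3 -m inch '[[53,[0,-1,10],[0,-0.5,-0.4]],[53,[20,0,0],[0,0,0]],[53,[12,0,0],[0,0,0]],[53,[0,0,0],[0,0,0]]]' 55
python3 - <<'E'
from h import *
P,im=pic("wrist","w14");p,m=tool()
b=fit("wrist",P,"mould_base_mid",sq(.084,.06),(p[0],p[1],16),p[2]-.013,p[2]+.015)
a=fit("wrist",P,"base_nest",sq(.106,.082),(.56,-.262,15),0,.007)
sh=[(box(.5605,-.262,.007,.106,.082,15.2),(0,0,255)),(box(.5605,-.262,.007,.096,.072,15.2),(0,0,255))]
if b: sh+=[(box(*b[0][:2],p[2]+.015,.084,.06,b[0][2]),(0,255,0))]
draw(im,P,sh,100,60,360,270,2.2,"c14")
go(.564,-.261,.015)
E
```

```text
time: 31.38
position: [0.5652, -0.2619, 0.0473]
tool_rot: [0.702, 0.094, -0.699, 0.097]
ft_force: [-0.3, -0.2, -3.3]
grip_width: 0.0591
tcp [ 0.5656 -0.2622  0.0478] down [ 0.006 -0.005 -1.   ] jaw yaw -74.5
mould_base_mid [ 0.5604 -0.2625 15.3053] 0.777 0.56
base_nest [ 0.5601 -0.2624 14.8977] 0.223 0.93
tcp [ 0.5661 -0.2624  0.0482] down [ 0.007 -0.005 -1.   ] jaw yaw -74.5
tool shift mm [33.2 -2.1  1.8]
```

View pics/c14.png

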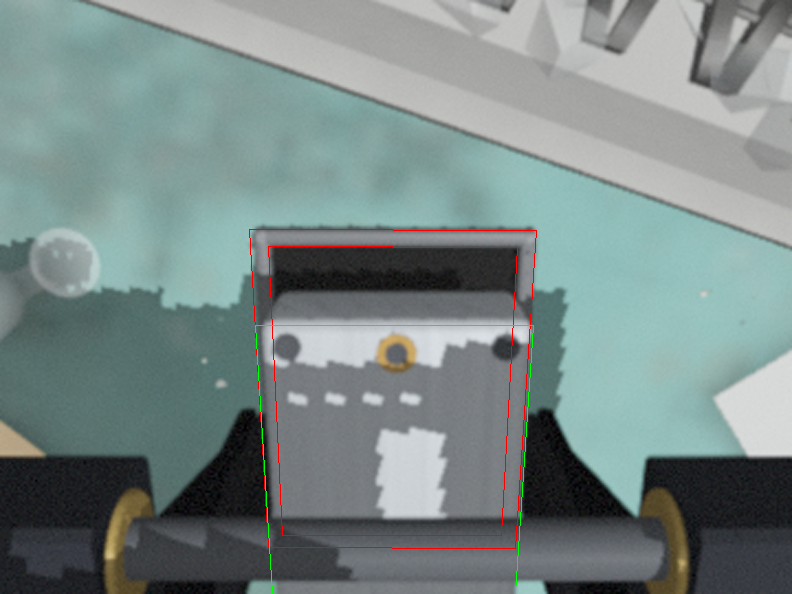

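The nest overlay matches and the base fit sits on the nest centre, within 1 mm. Lowering.

```bash
python3 -m inch '[[53,[12,0,1],[0,-0.3,-0.4]],[53,[10,0,1],[0,0,0]],[53,[0,0,0],[0,0,0]]]' 55; python3 -c "
from h import *
go(.565,-.262,.015)"; python3 -m inch '[[53,[5,0,0],[0,0,0]],[53,[0,0,0],[0,0,0]]]'; python3 -m inch '[[53,[4,0,0],[0,0,0]],[53,[0,0,0],[0,0,0]]]'; python3 -c "
from h import *
go(.565,-.262,.015)"
```

```text
time: 31.9
position: [0.5646, -0.2634, 0.0255]
tool_rot: [0.701, 0.095, -0.7, 0.096]
ft_force: [-0.0, 0.2, -3.7]
grip_width: 0.0594
tcp [ 0.5646 -0.2634  0.0255] down [ 0.001 -0.    -1.   ] jaw yaw -74.5
tool shift mm [10.5 -1.3 -0.8]
time: 32.15
position: [0.5645, -0.2634, 0.0199]
tool_rot: [0.701, 0.095, -0.7, 0.095]
ft_force: [-0.6, 0.4, -4.0]
grip_width: 0.0595
time: 32.4
position: [0.5652, -0.2638, 0.0164]
tool_rot: [0.701, 0.095, -0.7, 0.096]
ft_force: [-0.3, -0.2, -3.6]
grip_width: 0.0597
tcp [ 0.5652 -0.2638  0.0164] down [ 0.002 -0.001 -1.   ] jaw yaw -74.5
tool shift mm [ 1.4 -1.7 -0.3]
```

```bash
python3 -m inch '[[53,[2,-1,0],[0,0,0]],[53,[0,0,0],[0,0,0]]]'; python3 -m inch '[[53,[2,0,0],[0,0,0]],[53,[0,0,0],[0,0,0]]]';python3 -m inch '[[53,[2,0,0],[0,0,0]],[53,[0,0,0],[0,0,0]]]'
```

```text
time: 32.65
position: [0.5654, -0.2639, 0.0164]
tool_rot: [0.702, 0.094, -0.699, 0.097]
ft_force: [0.4, 0.3, -2.9]
grip_width: 0.0594
time: 32.9
position: [0.5656, -0.264, 0.0162]
tool_rot: [0.702, 0.094, -0.699, 0.097]
ft_force: [0.8, 0.8, -3.5]
grip_width: 0.0596
time: 33.15
position: [0.5656, -0.264, 0.0162]
tool_rot: [0.702, 0.094, -0.699, 0.097]
ft_force: [-0.3, -0.9, -2.8]
grip_width: 0.0593
```

```bash
python3 -m inch '[[53,[4,0,0],[0,0,0]],[53,[0,0,0],[0,0,0]]]'; python3 -m inch '[[70,[0,0,0],[0,0,0]],[74,[0,0,0],[0,0,0]],[74,[0,0,0],[0,0,0]],[74,[-20,0,0],[0,0,0]],[74,[-40,0,0],[0,0,0]],[74,[-45,0,-4],[0,0,0]],[80,[0,0,40],[0,0,0]],[80,[0,0,0],[0,0,0]]]'
python3 - <<'E'
from h import *
P,im=pic("wrist","w15");p,m=tool()
b=fit("wrist",P,"mould_base_mid",sq(.084,.06),(.56,-.262,15),.003,.031)
P2,i2=pic("scene","s15");P3,i3=pic("side","d15")
def crop(i,x,y,w,h):return cv2.resize(i[y:y+h,x:x+w],(400,300),interpolation=cv2.INTER_CUBIC)
o=np.vstack([np.hstack([crop(im,80,60,400,300),crop(i2,210,130,160,120)]),np.hstack([crop(i3,190,165,120,90),crop(i2,130,240,140,105)])])
cv2.imwrite("pics/fin.png",o[:,:,::-1])
Pn={"plug_mid":(.014,(.3785,.274)),"mould_core_mid":(.017,(.537,-.036)),"mould_ring_mid":(.017,(.582,.326)),"mould_base_mid":(.017,(.560,-.262)),"insert_a_mid":(.029,(.482,.218)),"insert_b_mid":(.03,(.577,-.165))}
for c in("scene","side"):
  PP=params(c)
  for n,(z,t) in Pn.items():
    r=[(round(d["confidence"],2),at(PP,d["pixel"],z)[:2].round(3)) for d in imaging.tip_of(c,n)]
    r=[q for q in r if np.hypot(*(q[1]-t))<.04];print(c,n,t,r[:1])
E
```

```text
time: 33.4
position: [0.5659, -0.2642, 0.0165]
tool_rot: [0.702, 0.094, -0.699, 0.097]
ft_force: [-0.1, 0.2, -3.7]
grip_width: 0.0593
time: 34.4
position: [0.532, -0.2747, 0.1279]
tool_rot: [0.703, 0.093, -0.698, 0.099]
ft_force: [-0.3, -0.4, -0.4]
grip_width: 0.0795
tcp [ 0.5346 -0.2755  0.1287] down [ 0.013 -0.01  -1.   ] jaw yaw -74.4
mould_base_mid [ 0.5618 -0.2641 15.5482] 0.951 0.7
scene plug_mid (0.3785, 0.274) [(0.46, array([0.373, 0.28 ]))]
scene mould_core_mid (0.537, -0.036) [(0.58, array([ 0.54 , -0.037]))]
scene mould_ring_mid (0.582, 0.326) [(0.67, array([0.585, 0.32 ]))]
scene mould_base_mid (0.56, -0.262) [(0.65, array([ 0.564, -0.261]))]
scene insert_a_mid (0.482, 0.218) [(0.52, array([0.483, 0.223]))]
scene insert_b_mid (0.577, -0.165) [(0.55, array([ 0.591, -0.16 ]))]
side plug_mid (0.3785, 0.274) [(0.41, array([0.373, 0.278]))]
side mould_core_mid (0.537, -0.036) [(0.51, array([ 0.55 , -0.038]))]
side mould_ring_mid (0.582, 0.326) [(0.43, array([0.579, 0.322]))]
side mould_base_mid (0.56, -0.262) [(0.67, array([ 0.568, -0.252]))]
side insert_a_mid (0.482, 0.218) [(0.59, array([0.479, 0.218]))]
side insert_b_mid (0.577, -0.165) [(0.5, array([ 0.57 , -0.159]))]
```

View pics/fin.png

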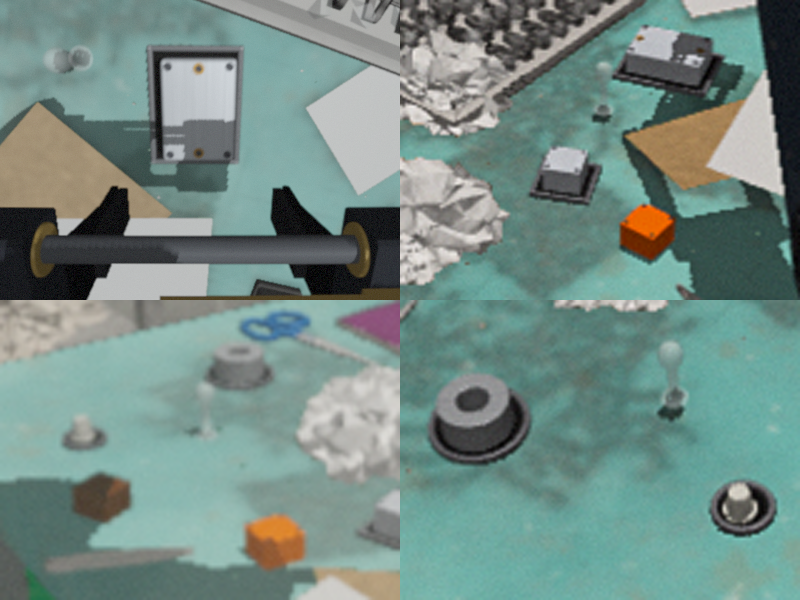

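All four parts stand flat inside their nests and both glasses are upright. The gripper is clear at about 0.13 m, so I'm handing in.

```bash
python3 -c "
from h import *
o=get_obs();print(o['time'],abs(o['joint_velocities']).max());print(robot.hand_in())"
```

```text
35.2 0.0014936264993101168
the job is handed in; nothing more can be done
None
```

I took the stack apart from the top down and set the plug, square core, ring and oblong base each in its own nest. I handed the job in at 35.2 s of the 112 s allowed; no verdict is reported.

**Last checks**
- **Close-up wrist views:** the core fitted within about 1 mm of its nest centre, the ring within about 1 mm and the base within about 3 mm. The plug looked centred to about 1 mm by eye.
- **Final pictures:** all four parts stand flat in their nests, both glass inserts are standing where they were, and the gripper is clear of everything.

**Checks that disagreed**
- **Far cameras:** these put parts up to 13 mm from where the close-up views had them (core, side view; base about 13 mm too). They are coarse at that range and point different ways, so I trusted the close-up fits.
- **Wrist force:** it showed no clear rise when parts touched the nest floor. I judged touchdown for the ring and base from the height no longer dropping. The plug and core were released at the expected height, and the core then fitted well at floor height.
- **Ring grip:** it read 52 mm on a 54 mm ring, with no visible effect on the placing.

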